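# Lock the camera mount with the flat screwdriver

## Robot

A 6-joint arm with a two-finger parallel gripper is mounted at the origin on the work surface. World frame = base frame: x ahead of the robot, y to its left, z up, the work surface at z = 0. Lengths are in m, angles in rad, forces in N, time in s.
With the tool pointing down it reaches from about 0.275 to 0.975 m from the base axis. Payload 8.4 kg.
Tool frame: the origin (TCP) lies at the very end of the fingers, on their centre line; the grasp point (between the pads) lies 19 mm behind it; z points along the fingers, y is the line along which they close (so a half turn about z gives the same grasp; the last joint's range is limited). The gripper opens to 92 mm and grips with 3 to 60 N. Pads are 20 mm wide; open, the fingers measure 128 mm over their backs; the gripper's body (75 mm by 189 mm) begins 69 mm behind the grasp point.
Start: joints at [1.256, 0.353, 1.633, -0, 1.155, -0.002], TCP at [0.192, 0.595, 0.215] pointing down, gripper open.
Joint ranges: [-2.63, 2.63], [-0.92, 2.1], [0.06, 2.66], [-1.3, 4.44], [0, 2.69], [-3.02, 3.02]. Speed limits (rad/s): [2.22, 2.22, 2.79, 3.14, 3.14, 3.14].

## Interface

Orientations are given as [roll, pitch, yaw] about the fixed x, y, z axes, in that order (R = Rz(yaw) Ry(pitch) Rx(roll)).
In Python, from cell import env, optics, order gives the robot as it stands.
- The arm moves only by the tool drive_tool, never from a script. Its argument "increments" is text: rows parted by semicolons, each of 4 numbers parted by spaces: the shift along the tool's x, y, z in m, then the turn about the tool's z in degrees. A call has 1 to 20 rows; each row is the pose to reach, as a shift and turn from the pose commanded when the call began, along the tool's axes at that moment; what a row does not reach only later rows make up. A row lasts 1/12 s, in which the tool goes at most 41.7 mm and 7.16 degrees, less where a joint would pass 70% of its speed; a pose out of reach is approached as far as the arm can. A call with a gripper value outside its range is refused whole. "jaw" is the opening, from -1 (shut) to 1 (fully open), set as the call begins (left out, the last holds). The fingers move at their own pace and stop on an object; "squeeze" is the grip in N (left out, the last holds). Time passes only in rows, so rows that repeat a pose let the fingers close. It gives the time, the measured TCP pose, the force, the opening and the grip force at its end, in the units of the state.
- env.state(): the state, without advancing time (a new reading comes with each control period).
- optics.snapshot(name): name is "scene" or "top"; returns a dict with "img" (420x560x3 uint8, red, green, blue), "mtx" (3x3 intrinsics, pixels), "dist" ([k1, k2, p1, p2, k3] as OpenCV has them; the pictures are not rectified), "view" (4x4, takes a point from world to camera coordinates). Camera axes: x right, y down, z forward; pixel columns grow to the right and rows downward; lengths in m; the calibration is good to about 2 mm. A picture is of the moment at which its call begins. There is no depth.
- order.hand_in(): hands the job in; it is judged then, once.
The state is a dict: "clock": time; "joint_pos": joint angles; "dq": joint speeds; "tau": joint torques, N m; "ee_pos": TCP position; "eef_rot": TCP orientation; "force": force on the tool from outside, world axes, zero at the start; "wrist_torque": the same for the moment, N m; "finger_gap": finger opening in m; "finger_force": force on a finger pad.
Only numpy, scipy, OpenCV 4.12 (cv2) and the standard library are available. Lean on these libraries where they do the work, as an engineer would, in place of code of your own. Each camera call takes 0.05 s, during which the arm holds its last target. There are 200 camera calls.

## Task

Take the flat screwdriver from its stand, rest its blade lightly on the slotted screw of the camera mount and rotate it until it drops into the slot, then turn the screw clockwise until the latch is home against its stop and the screw feels snug, without forcing it. Touch the mount only with the screwdriver, never press or twist hard, and leave the jar, mouse and tripod where they are. Put the screwdriver back upright in its stand, all the way down, and let go.

Things in the scene. Friction and masses are not known exactly. Their poses are not given: they have to be found in the camera images.
- mount: Camera mount fixed to the desk: aluminium base 100 x 130 x 20 mm, with a black foot plate and post on its +y half. Origin: on the desk, under the screw's vertical axis; z up. The base spans -50..50 mm in x, -45..85 mm in y. The post is 60 mm from the screw axis and 52 mm high.
- screw_top (a point): Centre of the screw head's top face (steel disc 26 mm across), 48 mm above the desk. A slot 5.6 mm wide, 5 mm deep crosses the head here; at the start it lies within 43 deg either side of the mount's x axis, not measured: feel or look for it (this orientation turns with the latch, not telling it). The head is sprung: gives way 5 mm at most, at 1.5 N plus 1 N/mm, then is hard; this point moves along.
- lock (a joint): Angle of the steel latch arm (42 mm long) under the screw, rad: 0 is locked, at a stop, the arm along the mount's +y over the foot plate; positive is open, counterclockwise from above. Starts 1.2 to 1.6. Friction 0.04 N m; stays where left; a lightly rubbing blade does not turn it. The screw drives it through a torsion spring, 0.5 N m/rad, also felt at the stop. 0.1 N m is snug, over 0.14 is forced.
- driver_grip (a point): Centre of the screwdriver's round black handle (28 mm diameter, 60 mm long, reaching 30 mm above and below this point). The screwdriver is 112 mm long, 90 g; it stands blade down, z up along its axis. The blade's 14 mm width runs along the x axis given here, its 3 mm thickness along y.
- driver_tip (a point): Middle of the screwdriver blade's end edge, 82 mm below the handle's centre. The blade is 14 mm wide, 3 mm thick and 12 mm long; above it the shank is 8 mm thick up to the handle, which begins 52 mm above the tip.
- stand_hole0 (a point): Centre of the mouth of the hole in the screwdriver stand, a dark wooden block 52 x 52 mm, 62 mm high, fixed to the desk; the mouth lies in its top face. The hole is 20 mm in diameter, vertical and right through. The screwdriver hangs in it with the underside of its handle on the top face, so that the handle's centre is 30 mm above this point.
- jar: Glass jar with a metal latch lid, 78 mm across, 101 mm high; origin under its centre. A bystander.
- mouse: Black computer mouse 105 x 60 x 33 mm; origin under its centre. A bystander.
- tripod: Mini aluminium tripod, feet on a circle of 45 mm radius, 114 mm high; origin on the desk under its centre. A bystander.
Not all that is in view belongs to the job. What is shaped like the part that bears driver_grip but green or purple is not meant.

How it is judged:
By the outcome, as a careful person would: the job done as asked, in the order asked, and still so for the second after the job is handed in, with the robot touching nothing.
It also fails if it takes over 72 s, if anything falls off the work surface, if the arm or the gripper's body presses on something with over 40 N, if the wrist force passes 120 N, or if a joint passes its speed limit or range.

## Working session

There is one attempt and no reset: what is moved stays moved. The work goes in short steps, Python scripts to look and compute and a tool call to move; the robot and the scene stay as the last step left them, time stands still between calls to the robot, and variables do not carry over. Pictures are saved under pics/ and viewed, at most 10 in all, crops included, and the job is handed in when it is done.

Besides the shell and the picture viewer there is one more tool, called after "Emit:" as a command line: name --argument value ..., lists and objects as JSON in quotes. drive_tool: Moves the arm, as the interface text tells. Its arguments: {"type":"object","properties":{"increments":{"type":"string"},"jaw":{"type":"number"},"squeeze":{"type":"number"}},"required":["increments"]}

```bash
mkdir -p pics; cat > h.py <<'E'
import numpy as np, cv2
from cell import env, optics, order
def snap(n,f=None):
    s=optics.snapshot(n)
    if f: cv2.imwrite('pics/'+f,s['img'][:,:,::-1])
    return s
def ray(s,u,v,z):
    p=cv2.undistortPoints(np.array([[[u,v]]],float),np.array(s['mtx']),np.array(s['dist']))[0,0]
    V=np.array(s['view']);R=V[:3,:3];c=-R.T@V[:3,3];d=R.T@np.array([p[0],p[1],1])
    return c+d*(z-c[2])/d[2]
def proj(s,P):
    V=np.array(s['view']);return cv2.projectPoints(np.array(P,float).reshape(-1,1,3),cv2.Rodrigues(V[:3,:3])[0],V[:3,3],np.array(s['mtx']),np.array(s['dist']))[0][:,0]
E
python3 - <<'E'
from h import *
a=snap('top','t0.png');b=snap('scene','s0.png')
for s in(a,b):
    V=np.array(s['view']);print(-V[:3,:3].T@V[:3,3],V[:3,:3].round(3).tolist(),s['mtx'][0])
print(env.state())
E
```

```text
[ 0.49473123 -0.07149213  0.82824603] [[0.014, -1.0, -0.015], [-0.997, -0.013, -0.08], [0.079, 0.016, -0.997]] [414.73709617   0.         279.95023799]
[ 1.28058957 -0.60061624  0.68376859] [[0.564, 0.826, 0.02], [0.456, -0.291, -0.841], [-0.689, 0.483, -0.54]] [508.22628209   0.         280.40880691]
{'clock': 0.1, 'joint_pos': array([ 1.25559779e+00,  3.53583527e-01,  1.63403164e+00, -7.11912221e-06,
        1.15519678e+00, -2.38295491e-03]), 'dq': array([-0.00095182, -0.00175276, -0.00045919, -0.00031455, -0.00071412,
       -0.00060447]), 'tau': array([ 3.45787803e-04, -5.94906271e+01, -3.34929800e+01,  6.97508804e-02,
        1.84422563e-02,  7.56565839e-06]), 'ee_pos': array([0.19219547, 0.59426282, 0.2139479 ]), 'eef_rot': array([-3.14037336e+00,  3.60407802e-06,  2.82877995e+00]), 'force': array([-0.25003549,  0.05054834, -0.02763594]), 'wrist_torque': array([-0.06448433,  0.04598649,  0.00770757]), 'finger_force': 0.0, 'finger_gap': 0.09173238306137392}
```

View pics/t0.png

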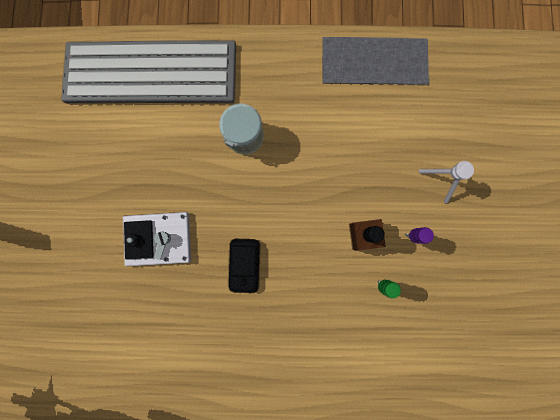

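View pics/s0.png

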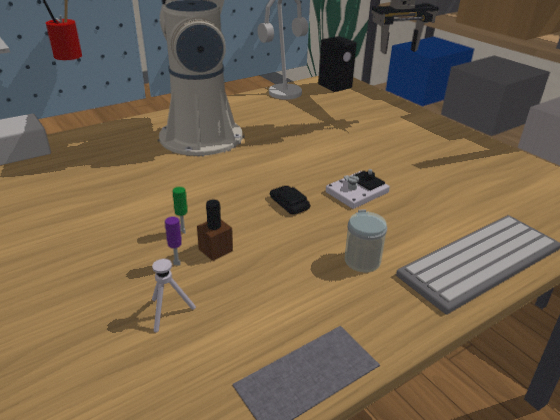

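Top view: the black-handled driver in its brown stand is at about (374,234), or (213,213) in the scene view. The green driver (390,289) and purple driver (423,236) are lookalikes standing free. The black one in the stand is the one meant. The mount is at (155,240) with its screw head near (163,238). I'll confirm with enlarged crops.

```bash
python3 - <<'E'
from h import *
a=cv2.imread('pics/t0.png');b=cv2.imread('pics/s0.png')
f=lambda i,x,y,w,h,k:cv2.resize(i[y:y+h,x:x+w],None,fx=k,fy=k,interpolation=cv2.INTER_CUBIC)
# top mount 115..195,205..275 ; top stand 345..425? scale 5
A=f(a,115,205,80,60,5);B=f(a,345,205,80,60,5);C=f(b,320,160,80,60,5);D=f(b,180,190,80,60,5)
cv2.imwrite('pics/c0.png',np.vstack([np.hstack([A,B]),np.hstack([C,D])]))
E
```

```text
(no output)
```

View pics/c0.png

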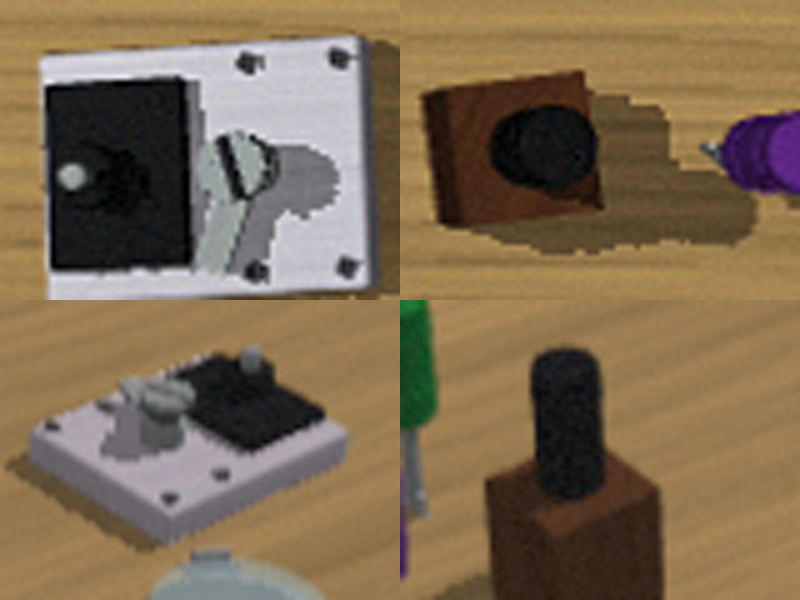

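The crop confirms it: the black handle stands in the brown wooden block, while green and purple stand outside it. The slot on the screw head runs from about (159.4,233) to (163,244.4) in the top view, and the latch arm points image-down-left. Now the numbers.

```bash
cat > m.py <<'E'
from h import *
from scipy.optimize import least_squares
a=snap('top');b=snap('scene')
def fit(name,obs,x0):
    def r(p):
        c,s=np.cos(p[2]),np.sin(p[2]);o=[]
        for S,P,uv in obs:
            w=[p[0]+c*P[0]-s*P[1],p[1]+s*P[0]+c*P[1],P[2]];o+=list(proj(S,w)[0]-uv)
        return np.array(o)
    q=least_squares(r,x0,loss='soft_l1');print(name,q.x.round(4),np.degrees(q.x[2]).round(1),r(q.x).round(1));return q.x
T=lambda x,y:(115+x/5,205+y/5);B=lambda x,y:(345+(x-400)/5,205+y/5)
C=lambda x,y:(320+x/5,160+(y-300)/5);D=lambda x,y:(180+(x-400)/5,190+(y-300)/5)
m=fit('mount',[(a,(.05,.085,.02),T(40,57)),(a,(.05,-.045,.02),T(365,37)),(a,(-.05,.085,.02),T(48,298)),
 (a,(0,0,.048),T(231,167)),(b,(.05,-.045,.02),C(172,518)),(b,(.05,.085,.02),C(346,432)),(b,(-.05,-.045,.02),C(30,432)),(b,(0,0,.048),C(167,393))],[.5,.15,0])
fit('stand',[(a,(.026,.026,.062),B(440,88)),(a,(.026,-.026,.062),B(583,70)),(a,(-.026,-.026,.062),B(603,208)),(a,(-.026,.026,.062),B(458,220)),
 (a,(0,0,.122),B(557,147)),(b,(0,0,.122),D(565,362)),(b,(.026,-.026,.062),D(543,535)),(b,(.026,.026,.062),D(660,490)),(b,(-.026,-.026,.062),D(487,482))],[.5,-.25,0])
p=ray(a,*T(222,140),.048);q=ray(a,*T(240,197),.048);d=p-q
print('slot',p,q,np.degrees(np.arctan2(d[1],d[0])),'mid',(p+q)/2)
print('handle top',ray(a,*B(557,147),.122),ray(b,*D(565,362),.122))
print('green,purple',ray(a,390,289,.112),ray(a,426,235,.112))
E
python3 m.py
```

```text
mount [0.497  0.1647 0.0756] 4.3 [-0.4 -1.4 -0.6 -1.4 -0.3  1.2  0.4 -0.8 -1.3 -0.5  0.5 -0.4 -1.5 -0.8
 -0.9  0. ]
stand [ 0.5085 -0.2241  0.1143] 6.6 [ 0.6 -0.8 -0.1 -0.1 -0.8  0.4  0.2  0.9 -0.2 -0.6 -0.4  0.   2.2  0.5
 -0.2 -0.2 -1.  -0.7]
slot [0.50569972 0.16922841 0.048     ] [0.4842788  0.16156857 0.048     ] 19.676381189255142 mid [0.49498926 0.16539849 0.048     ]
handle top [ 0.50750377 -0.22443603  0.122     ] [ 0.50875183 -0.2234264   0.122     ]
green,purple [ 0.4147152  -0.24983577  0.112     ] [ 0.50766266 -0.31261173  0.112     ]
```

Emit:
drive_tool --increments "-0.552 -0.681 0.02 96;-0.552 -0.681 0.02 96;-0.552 -0.681 0.02 96;-0.552 -0.681 0.02 96;-0.552 -0.681 0.02 96;-0.552 -0.681 0.02 96;-0.552 -0.681 0.02 96;-0.552 -0.681 0.02 96;-0.552 -0.681 0.02 96;-0.552 -0.681 0.02 96;-0.552 -0.681 0.02 96;-0.552 -0.681 0.02 96;-0.552 -0.681 0.02 96;-0.552 -0.681 0.02 96;-0.552 -0.681 0.02 96;-0.552 -0.681 0.02 96;-0.552 -0.681 0.02 96;-0.552 -0.681 0.02 96;-0.552 -0.681 0.02 96;-0.552 -0.681 0.02 96" --jaw 0.1

```text
clock: 1.87
ee_pos: [0.4925, -0.1849, 0.1955]
eef_rot: [3.142, -0.0, 1.153]
force: [1.1, 0.6, -0.3]
finger_gap: 0.0505
finger_force: 0.0
```

Emit:
drive_tool --increments "0 0 0 0;0 0 0 0;0 0 0 0"

```text
clock: 2.12
ee_pos: [0.4916, -0.1823, 0.1951]
eef_rot: [-3.14, -0.0, 1.152]
force: [-1.6, -0.1, 0.6]
finger_gap: 0.0508
finger_force: 0.0
```

```bash
cat >> h.py <<'E'
from scipy.spatial.transform import Rotation as Ro
def d(x,y,z):
    s=env.state();R=Ro.from_euler('xyz',s['eef_rot']).as_matrix()
    print('tool d',(R.T@(np.array([x,y,z])-s['ee_pos'])).round(4),'ee',s['ee_pos'].round(4),'yaw',np.degrees(s['eef_rot']).round(2),'q6',s['joint_pos'][5].round(2),'F',s['force'].round(2),'T',s['wrist_torque'].round(3),s['finger_gap'],s['finger_force'],s['clock'])
E
python3 -c "
from h import *
d(.508,-.224,.076)"
```

```text
tool d [-0.0315  0.0321  0.1191] ee [ 0.4916 -0.1823  0.1951] yaw [-1.7992e+02 -1.0000e-02  6.6020e+01] q6 0.06 F [-1.59 -0.14  0.64] T [-0.028  0.089  0.025] 0.05080564478788015 0.0 2.1167
```

Emit:
drive_tool --increments "-0.0315 0.032 0 0;-0.0315 0.032 0 0;-0.0315 0.032 0 0;-0.0315 0.032 0.03 0;-0.0315 0.032 0.06 0;-0.0315 0.032 0.09 0;-0.0315 0.032 0.105 0;-0.0315 0.032 0.119 0;-0.0315 0.032 0.119 0;-0.0315 0.032 0.119 0"

```text
clock: 2.95
ee_pos: [0.508, -0.2227, 0.0764]
eef_rot: [-3.14, -0.0, 1.155]
force: [0.2, -0.4, -0.1]
finger_gap: 0.0506
finger_force: 0.0
```

Emit:
drive_tool --increments "0 0 0 0;0 0 0 0;0 0 0 0;0 0 0 0;0 0 0 0;0 0 0 0;0 0 0 0;0 0 0 0" --jaw -1 --squeeze 25

```text
clock: 3.62
ee_pos: [0.5093, -0.2245, 0.0775]
eef_rot: [3.14, -0.0, 1.153]
force: [-0.5, 2.1, 6.9]
finger_gap: 0.0275
finger_force: 25.0
```

```bash
python3 -c "
from h import *
d(.508,-.224,.076)"
```

```text
tool d [-0.0001 -0.0014  0.0015] ee [ 0.5093 -0.2245  0.0775] yaw [ 1.7993e+02 -2.0000e-02  6.6060e+01] q6 -0.0 F [-0.47  2.05  6.91] T [ 0.243  0.248 -0.008] 0.027508380602948114 25.002023577690125 3.6167
```

Emit:
drive_tool --increments "0 0 -0.01 0;0 0 -0.03 0;0 0 -0.06 0;0 0 -0.09 0;0 0 -0.12 0;0 0 -0.12 0;0 0 -0.12 0;0 0 -0.12 0"

```text
clock: 4.28
ee_pos: [0.5083, -0.2242, 0.1964]
eef_rot: [-3.141, 0.0, 1.153]
force: [0.2, -0.5, -1.5]
finger_gap: 0.0277
finger_force: 25.0
```

```bash
python3 - <<'E'
from h import *
d(.496,.165,.19)
s=env.state();b=snap('scene');p=s['ee_pos'];t=proj(b,[p[0],p[1],p[2]-.0665])[0];print(t)
x,y=t.astype(int);i=b['img'][y-35:y+25,x-30:x+30,::-1]
A=cv2.resize(i,None,fx=8,fy=8,interpolation=cv2.INTER_CUBIC)
cv2.imwrite('pics/b1.png',A)
E
```

```text
tool d [ 0.3507 -0.1691  0.0064] ee [ 0.5083 -0.2242  0.1964] yaw [-179.98    0.     66.07] q6 -0.0 F [ 0.2  -0.51 -1.52] T [-0.054  0.105  0.05 ] 0.027691805905403547 24.99952107667923 4.2833
[212.35334447 199.11068661]
```

View pics/b1.png

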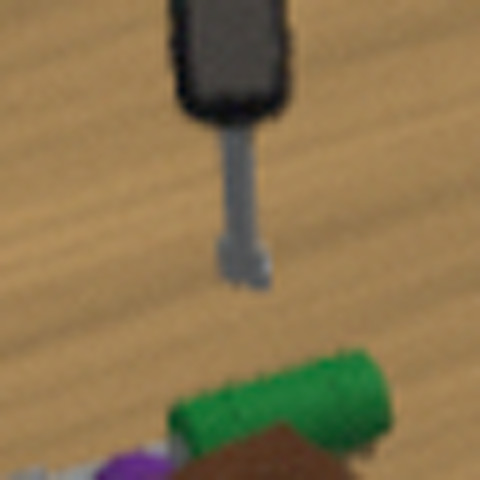

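The blade hangs free below the handle, with its end edge running from about (222,278) to (270,288) in the crop. Green seems to be lying down behind the stand, so I'll check the full view.

```bash
python3 - <<'E'
from h import *
snap('scene','s1.png');a=snap('top')['img'][:,:,::-1]
b=cv2.imread('pics/s1.png')[130:330,120:320]
cv2.imwrite('pics/c1.png',np.hstack([cv2.resize(b,(400,400)),cv2.resize(a[180:310,320:450],(400,400))]))
E
```

```text
(no output)
```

View pics/c1.png

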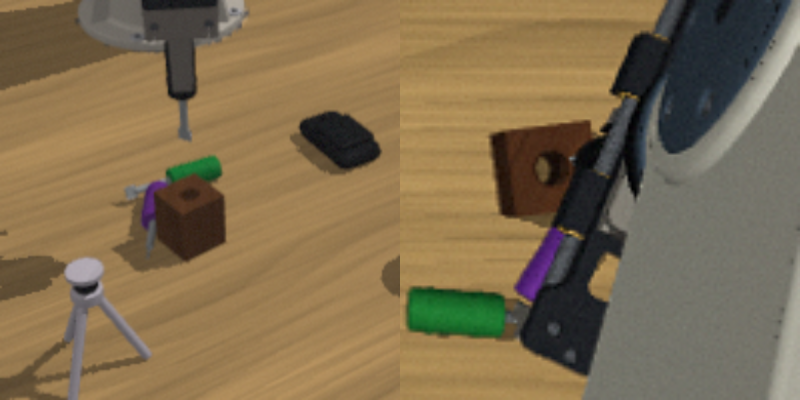

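Green and purple are now lying flat beside the stand: they were free-standing, at least 80 mm from the fingers, and aren't on the list to leave alone. They're well below the stand's top and the hole is clear. Next, the blade angle from the measured edge.

```bash
python3 - <<'E'
from h import *
b=snap('scene');p=env.state()['ee_pos']
for A in range(0,180,15):
    c=np.array([np.cos(np.radians(A)),np.sin(np.radians(A)),0])*.007
    t=p-[0,0,.0665];q=proj(b,[t-c,t+c]);e=(q[1]-q[0])*8*np.sign(q[1][0]-q[0][0]);print(A,e.round(0))
print((proj(b,[t])[0]-[182,164])*8, (proj(b,[t])[0]))
E
```

```text
0 [27. 26.]
15 [39. 21.]
30 [48. 14.]
45 [54.  7.]
60 [57. -1.]
75 [55. -9.]
90 [ 50. -16.]
105 [ 42. -23.]
120 [ 30. -27.]
135 [ 17. -30.]
150 [  2. -31.]
165 [13. 29.]
[243.14589921 283.74104909] [212.3932374  199.46763114]
```

Emit:
drive_tool --increments "0.35 -0.169 0 -90;0.35 -0.169 0 -90;0.35 -0.169 0 -90;0.35 -0.169 0 -90;0.35 -0.169 0 -90;0.35 -0.169 0 -90;0.35 -0.169 0 -90;0.35 -0.169 0 -90;0.35 -0.169 0 -90;0.35 -0.169 0 -90;0.35 -0.169 0 -90;0.35 -0.169 0 -90;0.35 -0.169 0 -90;0.35 -0.169 0 -90"

```text
clock: 5.65
ee_pos: [0.4957, 0.1643, 0.1957]
eef_rot: [-3.14, -0.001, 2.728]
force: [-0.0, -0.0, -0.5]
finger_gap: 0.0278
finger_force: 25.0
```

Emit:
drive_tool --increments "0 0 0 -90;0 0 0 -90;0 0 0 -90;0 0 0 -90;0 0 0 -90;0 0 0 -90;0 0 0 -90;0 0 0 -90;0 0 0 -90;0 0 0 -90;0 0 0 -90;0 0 0 -90;0 0 0 -90;0 0 0 -90;0 0 0 -90"

```text
clock: 6.9
ee_pos: [0.496, 0.1639, 0.1961]
eef_rot: [3.141, -0.001, -1.993]
force: [-0.4, -0.9, -0.8]
finger_gap: 0.0277
finger_force: 25.0
```

```bash
python3 - <<'E'
from h import *
d(.496,.165,.13)
a=snap('top')['img'];b=snap('scene');p=env.state()['ee_pos'];t=proj(b,p-[0,0,.0665])[0];u=proj(b,[.496,.165,.048])[0];print(t,u)
x,y=t.astype(int);c0=(x-30,y-25)
i=b['img'][y-25:y+75,x-50:x+50,::-1]
cv2.imwrite('pics/c2.png',cv2.resize(i,None,fx=6,fy=6,interpolation=cv2.INTER_CUBIC));print(x-50,y-25)
E
```

```text
tool d [-0.001   0.0004  0.0661] ee [0.496  0.1639 0.1961] yaw [ 1.7996e+02 -3.0000e-02 -1.1419e+02] q6 -2.4 F [-0.41 -0.9  -0.83] T [ 0.088  0.086 -0.035] 0.027740812930666357 24.99933511018753 6.9
[355.44694819 148.89575774] [352.36458167 178.42189311]
305 123
```

View pics/c2.png

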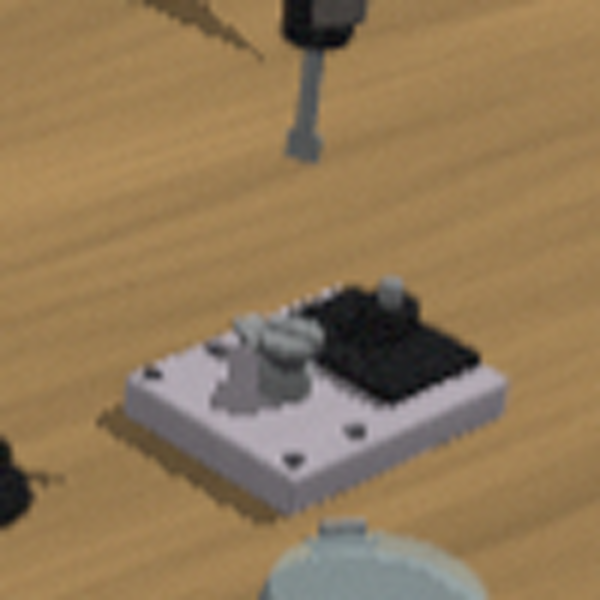

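The tip is at crop (303,157), exactly where predicted, and the screw head centre is at about (291,336). So y needs about +2 mm before I go down.

Emit:
drive_tool --increments "-0.002 0.001 0.02 0;-0.002 0.001 0.05 0;-0.002 0.001 0.07 0;-0.002 0.001 0.076 0;-0.002 0.001 0.076 0;-0.002 0.001 0.076 0;-0.002 0.001 0.076 0;-0.002 0.001 0.076 0"

```text
clock: 7.67
ee_pos: [0.4971, 0.1667, 0.1219]
eef_rot: [-3.14, 0.001, -1.989]
force: [0.1, 0.7, -1.2]
finger_gap: 0.0273
finger_force: 25.0
```

```bash
python3 -c "
from h import *
d(.496,.166,.1145)"
```

```text
tool d [0.0011 0.0007 0.0074] ee [0.4971 0.1667 0.1219] yaw [-1.7990e+02  9.0000e-02 -1.1395e+02] q6 -2.4 F [ 0.09  0.69 -1.24] T [0.082 0.109 0.03 ] 0.02725907526554594 24.99956041574478 7.6667
```

Emit:
drive_tool --increments "0 0 0.001 0;0 0 0.002 0;0 0 0.003 0;0 0 0.004 0;0 0 0.005 0;0 0 0.005 0;0 0 0.005 0;0 0 0.005 0"

```text
clock: 8.33
ee_pos: [0.4961, 0.1664, 0.1156]
eef_rot: [3.142, -0.0, -1.988]
force: [0.8, -0.3, -0.6]
finger_gap: 0.0277
finger_force: 25.0
```

Emit:
drive_tool --increments "0 0 0.001 0;0 0 0.001 0;0 0 0.002 0;0 0 0.002 0;0 0 0.002 0;0 0 0.002 0"

```text
clock: 8.83
ee_pos: [0.4962, 0.1664, 0.1137]
eef_rot: [-3.141, 0.0, -1.988]
force: [0.8, 0.2, 0.4]
finger_gap: 0.0274
finger_force: 25.0
```

Emit:
drive_tool --increments "0 0 0.001 0;0 0 0.001 0;0 0 0.001 0;0 0 0.001 0"

```text
clock: 9.17
ee_pos: [0.4962, 0.1664, 0.1127]
eef_rot: [-3.141, 0.0, -1.988]
force: [0.1, 0.9, 2.7]
finger_gap: 0.0274
finger_force: 25.0
```

Emit:
drive_tool --increments "0 0 0 2;0 0 0 4;0 0 0 6;0 0 0 8;0 0 0 8;0 0 0 8"

```text
clock: 9.67
ee_pos: [0.496, 0.1664, 0.1124]
eef_rot: [3.141, -0.0, -2.127]
force: [0.9, 0.4, -0.6]
finger_gap: 0.0279
finger_force: 25.0
```

Emit:
drive_tool --increments "0 0 0 2;0 0 0 4;0 0 0 6;0 0 0 6;0 0 0 6"

```text
clock: 10.08
ee_pos: [0.496, 0.1665, 0.1124]
eef_rot: [3.141, -0.0, -2.231]
force: [0.2, 1.1, -1.7]
finger_gap: 0.0277
finger_force: 25.0
```

Emit:
drive_tool --increments "0 0 0 2;0 0 0 4;0 0 0 6;0 0 0 6;0 0 0 6"

```text
clock: 10.5
ee_pos: [0.4959, 0.1665, 0.1125]
eef_rot: [3.141, -0.0, -2.335]
force: [-0.1, 2.4, -1.3]
finger_gap: 0.028
finger_force: 25.0
```

Force fell to the no-contact level, so the blade has dropped in. I'll seat it a little deeper and check.

Emit:
drive_tool --increments "0 0 0.001 0;0 0 0.002 0;0 0 0.0025 0;0 0 0.0025 0;0 0 0.0025 0"

```text
clock: 10.92
ee_pos: [0.4961, 0.1665, 0.1101]
eef_rot: [3.141, 0.0, -2.337]
force: [-0.8, 3.6, 0.8]
finger_gap: 0.0275
finger_force: 25.0
```

```bash
python3 -c "
from h import *
d(.496,.166,.1125)
for i in range(3): optics.snapshot('top'); s=env.state(); print(s['force'].round(2),s['wrist_torque'].round(3),s['ee_pos'].round(4))"
```

```text
tool d [ 0.0004 -0.0003 -0.0024] ee [0.4961 0.1665 0.1101] yaw [ 1.7999e+02  1.0000e-02 -1.3391e+02] q6 -2.05 F [-0.8   3.65  0.78] T [ 0.911  0.3   -0.031] 0.027478479755514502 25.003214478492737 10.9167
[-0.51  2.67  0.54] [0.955 0.326 0.011] [0.4961 0.1664 0.1101]
[-1.02  3.04  0.74] [0.968 0.374 0.007] [0.4961 0.1664 0.1101]
[-0.41  4.62  0.13] [0.959 0.318 0.005] [0.4962 0.1664 0.1101]
```

Emit:
drive_tool --increments "-0.0005 0.001 0 0;-0.0005 0.001 0 0;-0.0005 0.001 0 0"

```text
clock: 11.32
ee_pos: [0.4959, 0.1672, 0.1101]
eef_rot: [-3.141, -0.0, -2.337]
force: [-0.4, 0.9, 0.2]
finger_gap: 0.0275
finger_force: 25.0
```

```bash
python3 -c "
from h import *
d(.496,.166,.1125)
for i in range(3): optics.snapshot('top'); s=env.state(); print(s['force'].round(2),s['wrist_torque'].round(3),s['ee_pos'].round(4))"
```

```text
tool d [ 0.0008 -0.001  -0.0024] ee [0.4959 0.1672 0.1101] yaw [-1.7997e+02 -1.0000e-02 -1.3390e+02] q6 -2.05 F [-0.41  0.88  0.22] T [0.358 0.066 0.012] 0.027513807229751087 25.000024437904358 11.3167
[-0.15 -0.14  0.5 ] [0.322 0.009 0.004] [0.4959 0.1672 0.1101]
[-0.82  0.64  0.84] [0.235 0.013 0.004] [0.4959 0.1673 0.1101]
[-0.63  0.62  0.72] [0.272 0.002 0.029] [0.4959 0.1672 0.1101]
```

Emit:
drive_tool --increments "0 0 0 3;0 0 0 6;0 0 0 9;0 0 0 12;0 0 0 15;0 0 0 18;0 0 0 21;0 0 0 24;0 0 0 27;0 0 0 30;0 0 0 30;0 0 0 30"

```text
clock: 12.47
ee_pos: [0.4959, 0.1676, 0.1101]
eef_rot: [3.141, 0.0, -2.859]
force: [-0.9, 2.8, 1.4]
finger_gap: 0.0274
finger_force: 25.0
```

```bash
cat >> h.py <<'E'
def rd(n=8):
    L=[]
    for i in range(n): optics.snapshot('top'); s=env.state(); L.append(np.r_[s['force'],s['wrist_torque'],s['ee_pos']])
    L=np.array(L);print('mean F,T,p',L.mean(0).round(4).tolist(),'sd Tz',L[:,5].std().round(4),'yaw',np.degrees(s['eef_rot'][2]).round(2),'t',s['clock'])
E
python3 -c "
from h import *
rd(6)"
```

```text
mean F,T,p [0.1866, 2.4832, 0.5748, 0.71, -0.0555, 0.0533, 0.4959, 0.1675, 0.1101] sd Tz 0.0144 yaw -163.89 t 12.7667
```

Emit:
drive_tool --increments "0 0.0005 0 3;0 0.0005 0 6;0 0.0005 0 9;0 0.0005 0 12;0 0.0005 0 15;0 0.0005 0 18;0 0.0005 0 21;0 0.0005 0 24;0 0.0005 0 24;0 0.0005 0 24"

```text
clock: 13.6
ee_pos: [0.4958, 0.1679, 0.1102]
eef_rot: [3.142, 0.0, 3.005]
force: [0.5, 1.7, 0.4]
finger_gap: 0.0274
finger_force: 25.0
```

```bash
python3 - <<'E'
from h import *
rd(6)
E
```

```text
mean F,T,p [1.3983, 1.6599, 0.2171, 0.4703, -0.2965, 0.0518, 0.4958, 0.1679, 0.1101] sd Tz 0.0192 yaw 172.12 t 13.9
```

Emit:
drive_tool --increments "0 0 0 2;0 0 0 4;0 0 0 6;0 0 0 8;0 0 0 10;0 0 0 10;0 0 0 10"

```text
clock: 14.48
ee_pos: [0.4958, 0.168, 0.1101]
eef_rot: [3.141, 0.0, 2.83]
force: [1.5, 1.2, 0.6]
finger_gap: 0.0279
finger_force: 25.0
```

```bash
python3 - <<'E'
from h import *
rd(6)
E
```

```text
mean F,T,p [1.8292, 1.5409, 0.348, 0.5345, -0.4516, 0.0337, 0.4958, 0.1679, 0.1101] sd Tz 0.0312 yaw 162.11 t 14.7833
```

Emit:
drive_tool --increments "0 0 0 2;0 0 0 4;0 0 0 6;0 0 0 6;0 0 0 6"

```text
clock: 15.2
ee_pos: [0.4958, 0.168, 0.1101]
eef_rot: [3.141, 0.0, 2.725]
force: [2.3, 2.7, -1.4]
finger_gap: 0.0276
finger_force: 25.0
```

```bash
python3 - <<'E'
from h import *
rd(8)
E
```

```text
mean F,T,p [2.3628, 2.4559, 0.1812, 0.5866, -0.554, 0.037, 0.4957, 0.1679, 0.1101] sd Tz 0.0217 yaw 156.09 t 15.6
```

Emit:
drive_tool --increments "-0.0003 0.0007 0 2;-0.0003 0.0007 0 4;-0.0003 0.0007 0 4;-0.0003 0.0007 0 4"

```text
clock: 15.93
ee_pos: [0.496, 0.1682, 0.11]
eef_rot: [-3.141, -0.0, 2.655]
force: [1.7, 1.5, 1.1]
finger_gap: 0.0276
finger_force: 25.0
```

```bash
python3 - <<'E'
from h import *
rd(8)
E
```

```text
mean F,T,p [1.3327, 0.6612, 0.7623, 0.1564, -0.3338, 0.0548, 0.496, 0.1683, 0.11] sd Tz 0.0409 yaw 152.09 t 16.3333
```

Emit:
drive_tool --increments "0 0 0 2;0 0 0 4;0 0 0 4;0 0 0 4"

```text
clock: 16.67
ee_pos: [0.4961, 0.1684, 0.1101]
eef_rot: [-3.141, -0.0, 2.586]
force: [0.1, -0.1, 1.0]
finger_gap: 0.0274
finger_force: 25.0
```

```bash
python3 - <<'E'
from h import *
rd(8)
E
```

```text
mean F,T,p [0.7562, 0.315, 0.5172, 0.0415, -0.2154, 0.0441, 0.4961, 0.1684, 0.11] sd Tz 0.0168 yaw 148.09 t 17.0667
```

Emit:
drive_tool --increments "0 0 0 2;0 0 0 4;0 0 0 4;0 0 0 4"

```text
clock: 17.4
ee_pos: [0.4961, 0.1684, 0.1101]
eef_rot: [-3.142, -0.0, 2.516]
force: [0.3, 0.4, 1.4]
finger_gap: 0.0279
finger_force: 25.0
```

```bash
python3 - <<'E'
from h import *
rd(12)
E
```

```text
mean F,T,p [1.0717, 0.1801, 0.6749, 0.0153, -0.2286, 0.0619, 0.4961, 0.1684, 0.1101] sd Tz 0.0315 yaw 144.08 t 18.0
```

Emit:
drive_tool --increments "0 0 0 1;0 0 0 2;0 0 0 3;0 0 0 3"

```text
clock: 18.33
ee_pos: [0.4962, 0.1684, 0.1101]
eef_rot: [-3.142, -0.0, 2.461]
force: [0.7, -0.9, 0.9]
finger_gap: 0.0277
finger_force: 25.0
```

```bash
python3 - <<'E'
from h import *
rd(12)
E
```

```text
mean F,T,p [0.9099, -0.1042, 0.5534, -0.0006, -0.2128, 0.0905, 0.4962, 0.1684, 0.1101] sd Tz 0.0299 yaw 141.08 t 18.9333
```

Emit:
drive_tool --increments "0 0 0 1;0 0 0 2;0 0 0 3;0 0 0 3"

```text
clock: 19.27
ee_pos: [0.4962, 0.1684, 0.1101]
eef_rot: [3.142, 0.0, 2.408]
force: [1.0, 0.1, 0.9]
finger_gap: 0.0274
finger_force: 25.0
```

```bash
python3 - <<'E'
from h import *
rd(20)
E
```

```text
mean F,T,p [0.9679, -0.1113, 0.5306, -0.0144, -0.2513, 0.1081, 0.4962, 0.1684, 0.1101] sd Tz 0.0375 yaw 138.08 t 20.2667
```

Emit:
drive_tool --increments "0 0 0 0.7;0 0 0 1.4;0 0 0 1.4;0 0 0 1.4"

```text
clock: 20.6
ee_pos: [0.4962, 0.1684, 0.1101]
eef_rot: [3.142, 0.0, 2.385]
force: [1.9, 0.3, 0.2]
finger_gap: 0.0275
finger_force: 25.0
```

```bash
python3 - <<'E'
from h import *
rd(24)
E
```

```text
mean F,T,p [1.0185, 0.0324, 0.4424, 0.0136, -0.2574, 0.1158, 0.4962, 0.1684, 0.1101] sd Tz 0.026 yaw 136.68 t 21.8
```

Snug: about 0.105 to 0.115 N·m once the sensor bias is removed. Now I'll relax the twist and lift straight out.

Emit:
drive_tool --increments "0 0 0 -3;0 0 0 -6;0 0 0 -9;0 0 0 -10;0 0 0 -10;0 0 -0.002 -10;0 0 -0.005 -10;0 0 -0.01 -10;0 0 -0.02 -10;0 0 -0.045 -10;0 0 -0.07 -10;0 0 -0.09 -10;0 0 -0.09 -10;0 0 -0.09 -10"

```text
clock: 22.97
ee_pos: [0.4967, 0.1686, 0.2016]
eef_rot: [3.14, 0.002, 2.56]
force: [0.9, 0.0, -0.9]
finger_gap: 0.0275
finger_force: 25.0
```

```bash
python3 - <<'E'
from h import *
rd(10);d(.5085,-.2242,.2)
E
```

```text
mean F,T,p [-0.1266, -0.0029, -1.0212, -0.0269, -0.0056, -0.0012, 0.4956, 0.1682, 0.1994] sd Tz 0.0306 yaw 146.68 t 23.4667
tool d [-2.261e-01 -3.212e-01 -3.000e-04] ee [0.496  0.1684 0.1996] yaw [-1.7996e+02 -3.0000e-02  1.4668e+02] q6 -0.66 F [-0.23  0.67 -0.83] T [-0.052 -0.029 -0.034] 0.02762312667322098 24.999602437019348 23.4667
```

Emit:
drive_tool --increments "-0.226 -0.321 0 0;-0.226 -0.321 0 0;-0.226 -0.321 0 0;-0.226 -0.321 0 0;-0.226 -0.321 0 0;-0.226 -0.321 0 0;-0.226 -0.321 0 0;-0.226 -0.321 0 0;-0.226 -0.321 0 0;-0.226 -0.321 0 0;-0.226 -0.321 0 0;-0.226 -0.321 0 0;-0.226 -0.321 0 0;-0.226 -0.321 0 0;-0.226 -0.321 0 0"

```text
clock: 24.72
ee_pos: [0.5088, -0.2226, 0.2001]
eef_rot: [3.141, -0.0, 2.562]
force: [-0.2, -0.8, -0.7]
finger_gap: 0.0277
finger_force: 25.0
```

```bash
python3 - <<'E'
from h import *
d(.5085,-.2242,.0775)
a=snap('top')['img'][:,:,::-1];s=snap('scene');b=s['img'][:,:,::-1]
f=lambda i,x,y,k=4:cv2.resize(i[y:y+100,x:x+100],None,fx=k,fy=k,interpolation=cv2.INTER_CUBIC)
cv2.imwrite('pics/c3.png',np.hstack([f(a,110,190),f(b,165,160)]))
p=env.state()['ee_pos'];print('pred tip, hole in crop',(proj(s,[p-[0,0,.0665],[.5085,-.2242,.062]])-[165,160])*4+[400,0])
E
```

```text
tool d [-0.0007 -0.0015  0.1226] ee [ 0.5088 -0.2226  0.2001] yaw [ 1.7999e+02 -1.0000e-02  1.4677e+02] q6 -1.41 F [-0.15 -0.79 -0.74] T [-0.002  0.004 -0.023] 0.027729574850984734 24.999567568302155 24.7167
pred tip, hole in crop [[591.77228136 149.71904917]
 [596.39183571 267.01795454]]
```

View pics/c3.png

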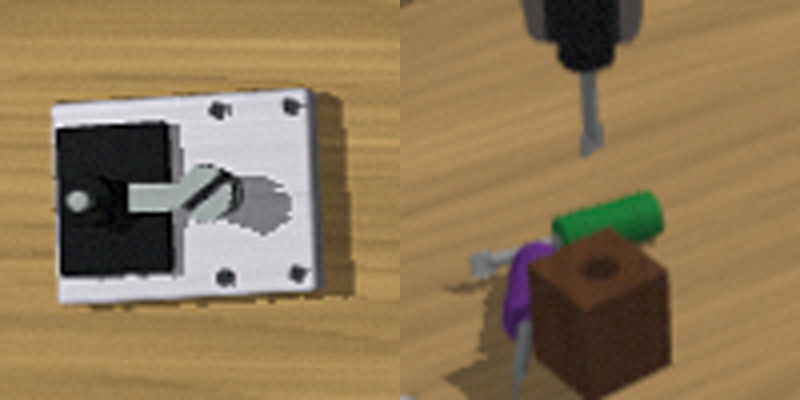

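The left crop shows the latch arm lying along +y over the foot plate, at about (150,195), pointing at the post: it's home. The right crop shows the tip at (592,150), above the hole at (600,267). I'll lower it in.

Emit:
drive_tool --increments "-0.0007 -0.0006 0.03 0;-0.0007 -0.0006 0.055 0;-0.0007 -0.0006 0.065 0;-0.0007 -0.0006 0.07 0;-0.0007 -0.0006 0.075 0;-0.0007 -0.0006 0.08 0;-0.0007 -0.0006 0.08 0;-0.0007 -0.0006 0.08 0"

```text
clock: 25.48
ee_pos: [0.5093, -0.225, 0.1207]
eef_rot: [3.141, 0.001, 2.56]
force: [-0.4, 0.8, 0.1]
finger_gap: 0.0277
finger_force: 25.0
```

Emit:
drive_tool --increments "0 0 0.01 0;0 0 0.02 0;0 0 0.03 0;0 0 0.037 0;0 0 0.04 0;0 0 0.041 0;0 0 0.041 0;0 0 0.041 0"

```text
clock: 26.15
ee_pos: [0.5091, -0.2249, 0.0792]
eef_rot: [3.142, 0.0, 2.56]
force: [0.2, 1.1, -0.4]
finger_gap: 0.0271
finger_force: 25.0
```

```bash
python3 - <<'E'
from h import *
rd(6)
E
```

```text
mean F,T,p [0.2006, 0.3773, -0.9649, -0.0171, 0.0026, -0.0001, 0.5092, -0.225, 0.0794] sd Tz 0.0184 yaw 146.68 t 26.45
```

Emit:
drive_tool --increments "0 0 0.001 0;0 0 0.0015 0;0 0 0.0015 0;0 0 0.0015 0"

```text
clock: 26.78
ee_pos: [0.5089, -0.2249, 0.0776]
eef_rot: [-3.142, 0.0, 2.56]
force: [0.4, 0.0, -0.2]
finger_gap: 0.0277
finger_force: 25.0
```

```bash
python3 - <<'E'
from h import *
rd(5)
E
```

```text
mean F,T,p [0.2136, 0.6111, -0.5567, -0.0366, -0.0146, -0.0014, 0.5089, -0.2248, 0.0776] sd Tz 0.0163 yaw 146.68 t 27.0333
```

Emit:
drive_tool --increments "0 0 0.0005 0;0 0 0.0005 0;0 0 0.0005 0"

```text
clock: 27.28
ee_pos: [0.509, -0.2249, 0.0775]
eef_rot: [-3.142, 0.0, 2.56]
force: [-1.9, 1.5, 5.3]
finger_gap: 0.0276
finger_force: 25.0
```

Emit:
drive_tool --increments "0 0 0 0;0 0 0 0;0 0 0 0;0 0 0 0;0 0 0 0;0 0 0 0" --jaw 0.1

```text
clock: 27.78
ee_pos: [0.5089, -0.2248, 0.077]
eef_rot: [-3.142, -0.0, 2.56]
force: [-0.6, -0.2, 0.4]
finger_gap: 0.0507
finger_force: 0.0
```

Emit:
drive_tool --increments "0 0 -0.01 0;0 0 -0.03 0;0 0 -0.06 0;0 0 -0.1 0;0 0 -0.13 0;0.08 0.1 -0.15 0;0.08 0.13 -0.15 0;0.12 0.16 -0.15 0;0.12 0.16 -0.15 0;0.12 0.16 -0.15 0;0.12 0.16 -0.15 0;0.12 0.16 -0.15 0"

```text
clock: 28.78
ee_pos: [0.4966, -0.0237, 0.2281]
eef_rot: [3.141, 0.001, 2.564]
force: [-0.4, -0.3, 1.1]
finger_gap: 0.0507
finger_force: 0.0
```

```bash
python3 - <<'E'
from h import *
d(0,0,0)
a=snap('top')['img'][:,:,::-1];s=snap('scene');b=s['img'][:,:,::-1]
f=lambda i,x,y:cv2.resize(i[y:y+100,x:x+100],None,fx=4,fy=4,interpolation=cv2.INTER_CUBIC)
cv2.imwrite('pics/c4.png',np.hstack([f(a,330,190),f(b,165,160)]))
print('handle top/bottom pred in crop',(proj(s,[[.509,-.2242,.122],[.509,-.2242,.062]])-[165,160])*4+[400,0])
E
```

```text
tool d [ 0.4291 -0.2516  0.2275] ee [ 0.4966 -0.0237  0.2281] yaw [1.7997e+02 6.0000e-02 1.4688e+02] q6 -1.04 F [-0.41 -0.3   1.07] T [-0.013 -0.002  0.033] 0.05070165845288384 0.0 28.7833
handle top/bottom pred in crop [[590.85418956 170.28869582]
 [596.85203969 267.49906921]]
```

View pics/c4.png

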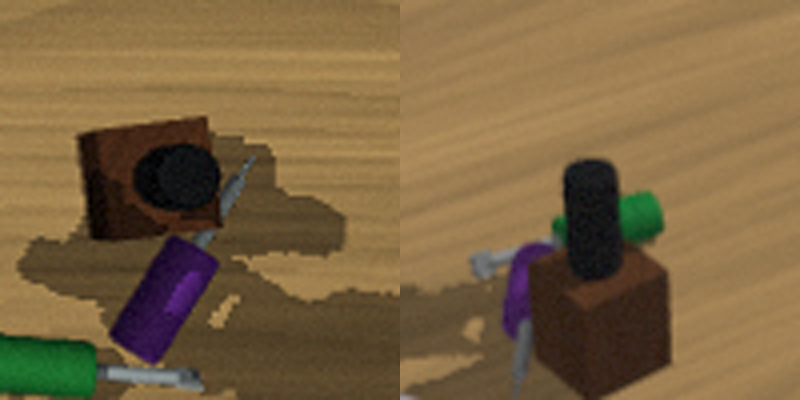

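The black driver is upright and fully seated: its top is at (591,170), as predicted, with the handle resting on the block. The gripper is clear, so I'm handing in.

```bash
python3 -c "
from cell import order
print(order.hand_in())"
```

```text
the job is handed in; nothing more can be done
None
```

The job is handed in at about 29 s: latch home against its stop, screw snug at about 0.11 N·m, screwdriver upright and all the way down in its stand, gripper clear; the green and purple lookalike screwdrivers fell over early in the run, cause unconfirmed, though the fingers should have been well clear of them.

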